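# Drift the splitter cover plate into line and bolt it

### The job

The steel cover plate on the strap splitter's bed has crept away from the roller, so its two holes no longer line up with those of the bed. Take the tapered drift from the wooden stand and push it fully home, down to its collar, through plate and bed in the hole next to the roller, which draws the plate into line. Then put the large tall-headed thumb bolt fully home in the other hole, leaving the drift in place.

Things in the scene. Friction and masses are not known exactly. Their poses are not given: they have to be found in the camera images.
- drift: tapered steel drift hung upright in the wooden stand. Origin: underside centre of its collar (46 mm wide, 5 thick), 110 mm above table; z up. Round handle 26 mm wide up to 66 mm above origin; below, 31 mm wide for 22 mm, then tapering to a 6 mm tip 70 mm down. The stand's four parts hang 65 mm apart in a row along this body's y: grasp across the row, closing along x; lift 140 mm to pass over them
- bolt: large steel thumb bolt hung in the same stand, grasped likewise (closing along its x). Origin: underside centre of its collar (46 mm wide, 5 thick), 110 mm above table; z up. Knurled head 36 mm wide up to 37 mm above origin; shank 26 mm wide, 45 long, its last 5 mm tapering to 18. Not the short bolt (head 22 mm wide, 12 tall) nor the wooden-handled awl beside it
- plate: loose steel cover plate 90 x 210 x 10 mm (x, y, z), 0.6 kg, on the bed between two low rails, so that it slides only along its y. Origin: centre of its underside. Through holes 34 mm wide at y = +60 and -60 mm. It starts 9 to 12 mm too far to -y, away from the roller. In line, its origin is above the bed's. Its top, where collars rest, is 80 mm above table
- bed: fixed grey splitter bed, 70 mm high, 130 mm wide; origin on table midway between its holes, x, y as the plate's. Holes 34 mm wide, 70 deep at y = +60 mm (by the roller: the drift's) and -60 (the bolt's). Roller at y = +130 to +180, 120 mm high. Enter the drift's tip where both holes overlap, about 4 mm to -y of the bed's hole centre, and press (to 25 N) while moving to that centre
Things that resemble listed ones, but are neither listed nor needed, are in the scene too. Leave any black look-alike of the plate alone.

How it is judged:
By the outcome, as a careful person would: the job done as asked, in the order asked, and still so for the second after the job is handed in, with the robot touching nothing.
It also fails if it takes over 64 s, if anything falls off the work surface, if the arm or the gripper's body presses on something with over 40 N, if the wrist force passes 120 N, or if a joint passes its speed limit or range.

### The arm

A 6-joint arm with a two-finger parallel gripper is mounted at the origin on the work surface. World frame = base frame: x ahead of the robot, y to its left, z up, the work surface at z = 0. Lengths are in m, angles in rad, forces in N, time in s.
With the tool pointing down it reaches from about 0.35 to 1 m from the base axis. Payload 7.1 kg.
Tool frame: the origin (TCP) lies at the very end of the fingers, on their centre line; the grasp point (between the pads) lies 19 mm behind it (r.grasp_offset is the distance from the TCP to the grasp point, in m); z points along the fingers, y is the line along which they close (so a half turn about z gives the same grasp; the last joint's range is limited). The gripper opens to 85 mm and grips with 20 to 120 N. Pads are 22 mm wide; open, the fingers measure 114 mm over their backs; the gripper's body (76 mm by 85 mm) begins 54 mm behind the grasp point. The pads swing forward as they close: fully open they stand 13 mm farther back than shut.
Start: joints at [1.25, 0.423, 1.63, -0, 1.089, -0.019], TCP at [0.186, 0.597, 0.231] pointing down, gripper open.
Joint ranges: [-3, 3], [-0.9, 2.11], [0.09, 2.58], [-1.31, 4.45], [0.11, 2.69], [-2.54, 2.54]. Speed limits (rad/s): [2.39, 2.39, 3.01, 3.14, 3.14, 3.14].

### API

Orientations are given as a unit quaternion [w, x, y, z].
In Python, from workcell import r gives the robot as it stands.
- The arm moves only by the tool servo_tool, never from a script. Its argument "plan" is text: rows parted by semicolons, each of 6 numbers parted by spaces: the shift along the tool's x, y, z in mm, then the turn, a rotation vector about the tool's x, y, z in rad. In form: x y z ax ay az; .... A call has exactly 8 rows; each row shifts and turns the commanded pose from where the row before left it, along the tool's axes as they then stand; what a row does not reach is not made up. A row lasts 1/12 s, in which the tool goes at most 41.7 mm and 7.16 degrees, less where a joint would pass 70% of its speed; a pose out of reach is approached as far as the arm can. A call is refused whole if a number of a shift passes 41.7 or a number of a turn 0.125, either way. A call with a gripper value outside its range is refused whole. "hand" is the opening, from 0 (shut) to 1 (fully open), set as the call begins (left out, the last holds). The fingers move at their own pace and stop on an object; "force" is the grip in N (left out, the last holds). Time passes only in rows, so rows that do not move let the fingers close, or fill a call up. It gives the time, the measured TCP pose, the force, the opening and the grip force at its end, in the units of the state.
- r.state(): the state, without advancing time (a new reading comes with each control period).
- r.read_camera(name): name is "side" or "top"; returns a dict with "color" (400x640x3 uint8, blue, green, red), "fx", "fy", "cx", "cy" (pixels), "R" (3x3) and "t" (3): a world point X has camera coordinates R X + t. Camera axes: x right, y down, z forward; pixel columns grow to the right and rows downward; lengths in m; the calibration is good to about 2 mm. A picture is of the moment at which its call begins. There is no depth.
- r.close_job(): hands the job in; it is judged then, once.
Trained networks look in the newest picture that a camera, given by its name, has taken for a name from the list of things; names that differ only in an ending like _2 or _b are one class to them, and where a whole thing is asked for, a point or a joint stands for the part that bears it (a point fixed in the world has none). Each returns a list of dicts, best first, with "score" (0 to 1); they miss things now and then, are a little off and sometimes report something else, mostly with a low value. They report only what shows in the picture. A call takes as long as a camera call. They do not tell look-alikes from the thing itself.
- r.look_for(query, camera): "bbox" ([left, top, right, bottom] in pixels, round what is visible of it).
- r.masks_of(query, camera): "mask" (400x640 bool, what is visible of it) and "bbox" ([left, top, right, bottom] in pixels, round what is visible of it).
- r.landmark_of(query, camera): "at" ([column, row] in pixels: a listed point, or the origin of a listed thing).
The state is a dict: "clock": time; "joint_pos": joint angles; "qvel": joint speeds; "effort": joint torques, N m; "tcp_pos": TCP position; "orientation": TCP orientation; "contact_force": force on the tool from outside, world axes, zero at the start; "moment": the same for the moment, N m; "opening": opening from 0.0 (shut) to 1.0 (fully open); "grasp_force": force on a finger pad.
Only numpy, scipy, OpenCV 4.12 (cv2) and the standard library are available. Lean on these libraries where they do the work, as an engineer would, in place of code of your own. Each camera call takes 0.05 s, during which the arm holds its last target. There are 200 camera calls.

## Working session

There is one attempt and no reset: what is moved stays moved. The work goes in short steps, Python scripts to look and compute and a tool call to move; the robot and the scene stay as the last step left them, time stands still between calls to the robot, and variables do not carry over. Pictures are saved under pics/ and viewed, at most 10 in all, crops included, and the job is handed in when it is done.

Besides the shell and the picture viewer there is one more tool, called after ">>>" by a JSON object that holds its "op" and its "data", one argument or row to a line. servo_tool: Moves the arm, as the interface text tells. Its arguments: {"type":"object","properties":{"plan":{"type":"string"},"hand":{"type":"number"},"force":{"type":"number"}},"required":["plan"]}

```bash
mkdir -p pics; ls; cat > h.py <<'E'
import numpy as np, cv2
from workcell import r
def ray(c,p):
    d=c["R"].T@np.array([(p[0]-c["cx"])/c["fx"],(p[1]-c["cy"])/c["fy"],1.]); return -c["R"].T@c["t"], d/np.linalg.norm(d)
def tri(c1,p1,c2,p2):
    o1,d1=ray(c1,p1);o2,d2=ray(c2,p2)
    s=np.linalg.lstsq(np.c_[d1,-d2],o2-o1,rcond=None)[0]
    a=o1+s[0]*d1;b=o2+s[1]*d2; return (a+b)/2,np.linalg.norm(a-b)
def atz(c,p,z):
    o,d=ray(c,p); return o+d*(z-o[2])/d[2]
def proj(c,X):
    q=c["R"]@np.array(X)+c["t"]; return q[0]/q[2]*c["fx"]+c["cx"],q[1]/q[2]*c["fy"]+c["cy"]
E
python3 - <<'E'
from h import *
np.set_printoptions(precision=4,suppress=True)
C={}
for n in("side","top"):
    c=C[n]=r.read_camera(n); cv2.imwrite(f"pics/{n}0.png",c["color"])
    print(n,c["fx"],(-c["R"].T@c["t"]))
    for q in("drift","bolt","plate","bed"):
        print(q,[(np.round(d["at"],1).tolist(),round(d["score"],2)) for d in r.landmark_of(q,n)],[(np.round(d["bbox"]).tolist(),round(d["score"],2)) for d in r.look_for(q,n)])
print(r.state())
E
```

```text
pics
side 397.3497530367785 [0.3299 0.6026 0.7084]
drift [([295.8, 163.5], 0.7)] [([291.0, 143.0, 310.0, 172.0], 0.84)]
bolt [([298.2, 150.9], 0.59)] [([291.0, 136.0, 307.0, 153.0], 0.46)]
plate [([236.1, 258.4], 0.91), ([409.5, 175.7], 0.88)] [([198.0, 220.0, 270.0, 306.0], 0.94), ([373.0, 151.0, 453.0, 205.0], 0.68)]
bed [([236.8, 282.3], 0.95)] [([152.0, 204.0, 283.0, 377.0], 0.76)]
top 510.6478331533858 [ 0.2411 -0.0561  1.1204]
drift [([371.1, 142.5], 0.74)] []
bolt [([401.5, 142.5], 0.9)] [([390.0, 130.0, 411.0, 155.0], 0.93)]
plate [([237.4, 106.2], 0.83), ([417.2, 290.6], 0.61)] [([370.0, 243.0, 469.0, 342.0], 0.82), ([139.0, 55.0, 303.0, 146.0], 0.57)]
bed [([236.7, 114.6], 0.6)] [([141.0, 56.0, 306.0, 148.0], 0.67)]
{'clock': 0.9, 'joint_pos': array([ 1.25  ,  0.4231,  1.6299,  0.    ,  1.0886, -0.019 ]), 'qvel': array([ 0.0014, -0.0018, -0.0013,  0.0006, -0.    , -0.0008]), 'effort': array([  0.0001, -55.7329, -28.2151,  -0.    ,   0.0008,   0.    ]), 'tcp_pos': array([0.1858, 0.5967, 0.2313]), 'orientation': array([-0.    ,  0.1503,  0.9886,  0.    ]), 'contact_force': array([ 0.2685, -0.2531, -0.133 ]), 'moment': array([ 0.0141,  0.0158, -0.006 ]), 'grasp_force': 0.0, 'opening': 1.001778267159598}
```

View pics/side0.png

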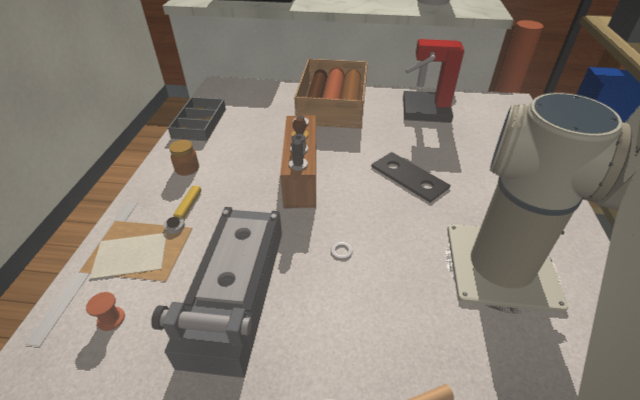

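View pics/top0.png

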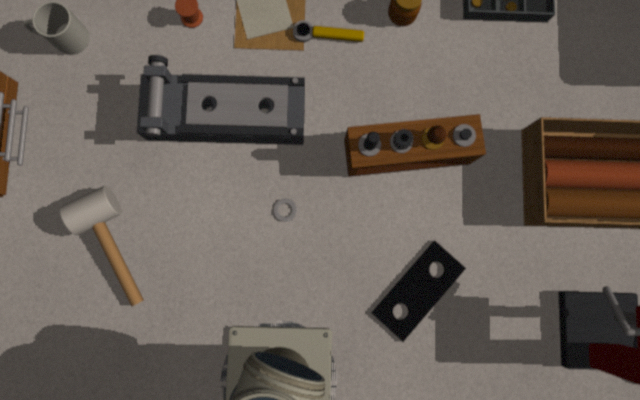

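The side view shows the grey bed and plate, with the roller at (205,320) and holes at (243,233) and (226,279). The stand is at (298,160), seen end-on, and the black look-alike plate is at (410,175).
In the top view, the stand's row candidates are (370,143), (402,140), (434,137) and (464,134). The third has a brown head (awl) and the fourth looks like the short bolt, which leaves 370 as the drift and 402 as the tall bolt. I'll check this in a crop.

```bash
python3 - <<'E'
from h import *
np.set_printoptions(precision=4,suppress=True)
s=r.read_camera("side"); t=r.read_camera("top")
a=cv2.resize(s["color"][105:215,265:335],None,fx=5,fy=5,interpolation=2)
b=cv2.resize(t["color"][105:185,340:492],None,fx=5,fy=5,interpolation=2)[:, :]
b=cv2.resize(b,(440,232)); im=np.zeros((550,790,3),np.uint8); im[:,:350]=a; im[:232,350:]=b
p=t["color"][60:150,135:310]; im[240:240+226,350:]=cv2.resize(p,(440,226))
cv2.imwrite("pics/crop1.png",im)
print("plate",tri(s,(236.1,258.4),t,(237.4,106.2)))
for n,sc in(("side",s),("top",t)):
    for q in("plate","drift","bolt"):
        print(n,q,[(d["bbox"],int(d["mask"].sum())) for d in r.masks_of(q,n)])
# dark holes: centroid in both pics
def hole(c,x,y,w=16):
    g=cv2.cvtColor(c["color"],6)[y-w:y+w,x-w:x+w]; th,m=cv2.threshold(g,0,255,9)
    n,l,st,ce=cv2.connectedComponentsWithStats(m); k=l[w,w]; x0=st[k]
    return ce[k]+[x-w,y-w],st[k]
for hs,ht in(((226,279),(209,104)),((243,233),(266,105))):
    A=hole(s,*hs);B=hole(t,*ht);print(A,B,tri(s,A[0],t,B[0]),atz(t,B[0],.08),atz(s,A[0],.08))
for p,z in(((370,143),.176),((402,140),.147),((434,137),.15),((464,134),.122)): print(atz(t,p,z))
E
```

```text
plate (array([0.5717, 0.1052, 0.0659]), np.float64(0.0006873100367936312))
side plate [([370.5, 153.5, 452.2, 201.4], 1715), ([198.5, 218.6, 269.8, 304.8], 3464)]
side drift [([289.0, 142.6, 308.1, 172.7], 413)]
side bolt [([289.9, 134.2, 306.5, 154.1], 151), ([289.0, 144.6, 305.6, 172.7], 332)]
top plate [([186.7, 79.5, 287.5, 130.4], 4058), ([369.9, 240.9, 469.3, 343.7], 3968)]
top drift [([361.1, 129.6, 380.9, 154.4], 436)]
top bolt [([390.9, 129.1, 412.0, 154.2], 413)]
(array([225.8365, 278.9231]), array([  7,   9,  18,  15, 208], dtype=int32)) (array([208.8389, 103.1056]), array([  9,   8,  15,  15, 180], dtype=int32)) (array([0.5738, 0.1641, 0.075 ]), np.float64(0.0004295924224226181)) [0.5724 0.163  0.08  ] [0.5716 0.1676 0.08  ]
(array([242.3935, 233.3677]), array([  8,  11,  16,  12, 155], dtype=int32)) (array([266.2456, 104.4503]), array([  9,   9,  15,  15, 171], dtype=int32)) (array([0.5744, 0.0432, 0.0749]), np.float64(0.0012843264051868)) [0.5735 0.0428 0.08  ] [0.5718 0.0479 0.08  ]
[ 0.4737 -0.1658  0.176 ]
[ 0.4889 -0.2319  0.147 ]
[ 0.4961 -0.2943  0.15  ]
[ 0.5116 -0.3621  0.122 ]
```

View pics/crop1.png

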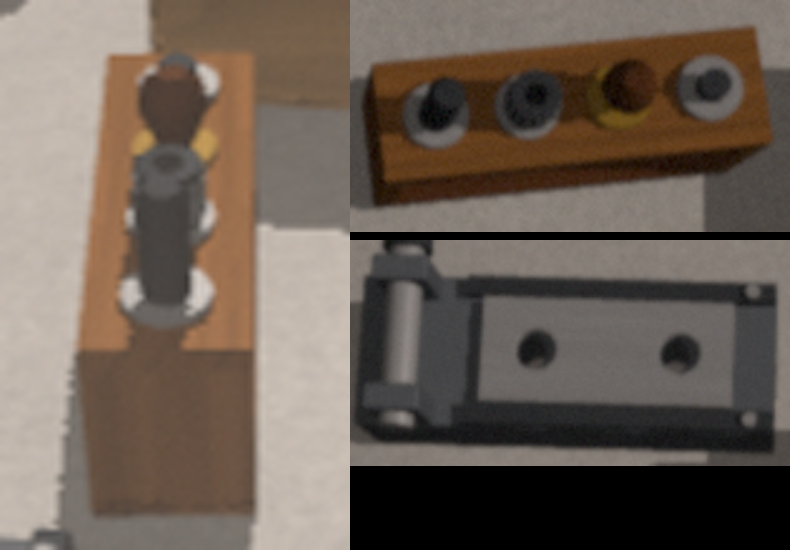

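The crop confirms it: the drift (slender, tall handle) is at top px (370,145). The tall-headed bolt is at (402,142), the brown awl at (431,138) and the short bolt at (465,135). Next I'll refine the positions.

```bash
python3 - <<'E'
from h import *
np.set_printoptions(precision=4,suppress=True)
s=r.read_camera("side"); t=r.read_camera("top")
for q in("bed","plate","drift","bolt"):
    a=r.landmark_of(q,"side");b=r.landmark_of(q,"top")
    for x in a:
        for y in b:
            X,e=tri(s,x["at"],t,y["at"])
            if e<.01: print(q,X,e,x["at"],y["at"])
print("collar drift",tri(s,(298,163.5),t,(369.7,144.7)),atz(t,(369.7,144.7),.115))
print("top drift",tri(s,(298.6,137),t,(373.9,138.8)),atz(t,(373.9,138.8),.176))
print("collar bolt",tri(s,(300,148),t,(401.8,141.6)),atz(t,(401.8,141.6),.115))
print("awl,short",atz(t,(430.5,138.5),.115),atz(t,(464.7,135.4),.115))
a=cv2.resize(t["color"][60:150,135:310],None,fx=4.5,fy=4.5,interpolation=2)
a=cv2.convertScaleAbs(a,alpha=1.6,beta=15)
cv2.imwrite("pics/bed.png",a)
E
```

```text
plate [0.5772 0.1039 0.057 ] 0.007613220220631005 [236.0, 260.8] [238.6, 103.4]
plate [ 0.1937 -0.2916 -0.0002] 0.004124405807230697 [408.5, 176.2] [416.4, 291.0]
drift [ 0.4911 -0.1706  0.1051] 0.00759773610329841 [297.7, 165.3] [368.4, 141.1]
bolt [ 0.4927 -0.2341  0.1142] 0.0031797765641277185 [299.0, 147.0] [400.1, 142.9]
collar drift (array([ 0.4869, -0.1731,  0.108 ]), np.float64(1.9325244283957627e-05)) [ 0.4852 -0.1723  0.115 ]
top drift (array([ 0.4806, -0.1718,  0.1869]), np.float64(0.002386584737756321)) [ 0.4821 -0.1731  0.176 ]
collar bolt (array([ 0.4939, -0.2384,  0.1089]), np.float64(0.002615222769133906)) [ 0.4937 -0.2373  0.115 ]
awl,short [ 0.502  -0.2957  0.115 ] [ 0.5107 -0.3657  0.115 ]
```

View pics/bed.png

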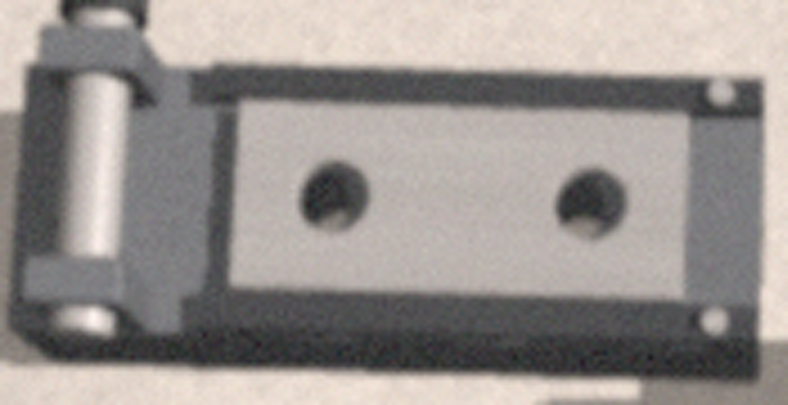

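>>> {"op": "servo_tool", "data": {
  "plan": "0 0 -20 0 0 0.12; 0 -30 0 0 0 0.12; 0 -35 0 0 0 0.12; 0 -35 0 0 0 0.12; 0 -35 0 0 0 0.12; 0 -35 0 0 0 0.12; 0 -35 0 0 0 0.12; 0 -35 0 0 0 0.12",
  "hand": 1
}}

```text
clock: 2.47
tcp_pos: [0.0201, 0.431, 0.2514]
orientation: [0.0, 0.592, 0.806, -0.0]
contact_force: [0.7, 0.6, 0.2]
opening: 1.003
grasp_force: 0.0
```

The brightened bed crop shows plate holes at full-image px (209.2,103.8) and (266.4,105.2), and the roller axis at about (156.6,97).

```bash
python3 - <<'E'
from h import *
np.set_printoptions(precision=4,suppress=True)
s=r.read_camera("side"); t=r.read_camera("top")
print(atz(t,(209.2,103.8),.08),atz(t,(266.4,105.2),.08))
print("roller",atz(t,(156.6,97),.105),"bed lm",atz(t,(236.7,114.6),0),atz(s,(236.8,282.3),0),tri(s,(236.8,282.3),t,(236.7,114.6)))
f=lambda x,y:(135+x/4.5,60+y/4.5)
# plate ends mid, bed right end mid
print("plate ends",atz(t,f(234,194),.08),atz(t,f(689,206),.08),"bed right end",atz(t,f(760,210),.07))
for q in("bed",):
  for n,c in(("side",s),("top",t)):
    print([(d["at"],atz(c,d["at"],0)) for d in r.landmark_of(q,n)])
E
```

```text
[0.5709 0.1622 0.08  ] [0.5719 0.0424 0.08  ]
roller [0.5738 0.2648 0.105 ] bed lm [0.5731 0.1159 0.    ] [0.5763 0.118  0.    ] (array([ 0.5756,  0.1165, -0.0026]), np.float64(0.0031401514710684576))
plate ends [0.5708 0.2086 0.08  ] [ 0.5721 -0.0032  0.08  ] bed right end [ 0.5745 -0.0362  0.07  ]
[([238.4, 280.8], array([0.574 , 0.1138, 0.    ]))]
[([236.8, 114.9], array([0.5725, 0.1157, 0.    ]))]
```

>>> {"op": "servo_tool", "data": {
  "plan": "-35 20 0 0 0 0.06; -35 20 0 0 0 0.06; -35 20 0 0 0 0.06; -35 20 0 0 0 0; -35 20 0 0 0 0; -35 20 0 0 0 0; -35 20 0 0 0 0; -35 20 0 0 0 0"
}}

```text
clock: 3.33
tcp_pos: [0.2292, 0.1844, 0.2519]
orientation: [0.0, 0.658, 0.753, 0.001]
contact_force: [0.9, 0.2, -0.8]
opening: 0.998
grasp_force: 0.0
```

>>> {"op": "servo_tool", "data": {
  "plan": "-30 28 0 0 0 0; -30 28 0 0 0 0; -30 28 0 0 0 0; -30 28 0 0 0 0; -30 28 0 0 0 0; -30 28 0 0 0 0; -30 28 0 0 0 0; -30 8 0 0 0 0.01"
}}

```text
clock: 4.0
tcp_pos: [0.4661, -0.0283, 0.2517]
orientation: [0.001, 0.663, 0.749, 0.001]
contact_force: [0.3, 0.2, -0.4]
opening: 0.996
grasp_force: 0.0
```

>>> {"op": "servo_tool", "data": {
  "plan": "-30 0 0 0 0 0; -30 0 0 0 0 0; -30 0 0 0 0 0; -30 0 0 0 0 0; -20 0 0 0 0 0; 0 0 0 0 0 0; 0 0 0 0 0 0; 0 0 0 0 0 0"
}}

```text
clock: 4.67
tcp_pos: [0.4781, -0.1645, 0.251]
orientation: [-0.0, 0.663, 0.749, -0.0]
contact_force: [0.1, 1.5, 0.1]
opening: 1.0
grasp_force: 0.0
```

>>> {"op": "servo_tool", "data": {
  "plan": "-9 5 -0 0 0 0; 0 0 20 0 0 0; 0 0 25 0 0 0; 0 0 25 0 0 0; 0 0 25 0 0 0; 0 0 15 0 0 0; 0 0 8 0 0 0; 0 0 0 0 0 0"
}}

```text
clock: 5.33
tcp_pos: [0.4837, -0.1717, 0.1318]
orientation: [-0.001, 0.662, 0.749, -0.001]
contact_force: [0.1, -0.3, -0.4]
opening: 1.001
grasp_force: 0.0
```

```bash
python3 - <<'E'
from h import *
s=r.read_camera("side"); t=r.read_camera("top")
a=cv2.resize(s["color"][60:220,220:380],(480,480)); b=cv2.resize(t["color"][90:190,320:420],(310,310))
im=np.zeros((480,790,3),np.uint8); im[:,:480]=a; im[:310,480:]=b; cv2.imwrite("pics/grasp1.png",im)
E
```

```text
(no output)
```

View pics/grasp1.png

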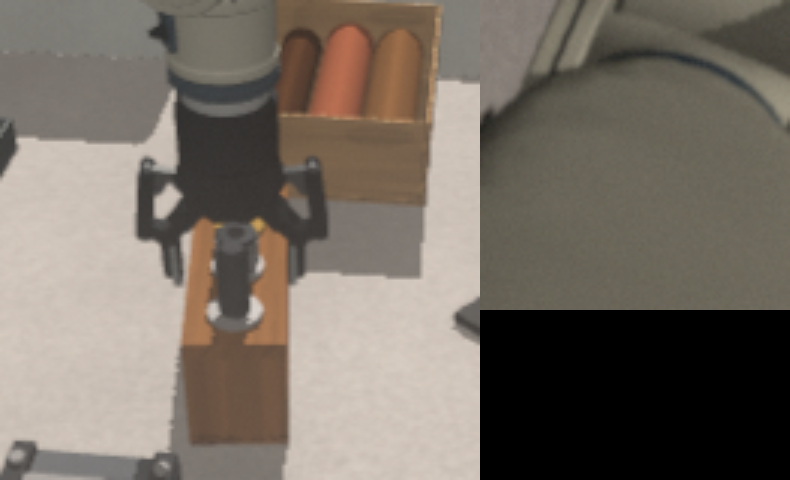

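The fingers straddle the slender drift handle: tips at crop rows ~280, centred on column 234, with the handle at column 235. Closing.

>>> {"op": "servo_tool", "data": {
  "plan": "0 0 0 0 0 0; 0 0 0 0 0 0; 0 0 0 0 0 0; 0 0 0 0 0 0; 0 0 0 0 0 0; 0 0 0 0 0 0; 0 0 0 0 0 0; 0 0 0 0 0 0",
  "hand": 0,
  "force": 100
}}

```text
clock: 6.1
tcp_pos: [0.4847, -0.1726, 0.1341]
orientation: [0.001, 0.663, 0.749, 0.0]
contact_force: [-0.3, 0.4, 4.8]
opening: 0.279
grasp_force: 97.6
```

>>> {"op": "servo_tool", "data": {
  "plan": "0 0 0 0 0 0; 0 0 0 0 0 0; 0 0 -10 0 0 0; 0 0 -20 0 0 0; 0 0 -30 0 0 0; 0 0 -35 0 0 0; 0 0 -30 0 0 0; 0 0 -20 0 0 0"
}}

```text
clock: 6.77
tcp_pos: [0.4845, -0.1726, 0.2815]
orientation: [0.001, 0.663, 0.749, 0.0]
contact_force: [1.4, -0.5, -5.8]
opening: 0.281
grasp_force: 99.5
```

>>> {"op": "servo_tool", "data": {
  "plan": "10 0 -5 0 0 0.06; 20 5 0 0 0 0.06; 35 10 0 0 0 0; 40 12 0 0 0 0; 40 12 0 0 0 0; 40 12 0 0 0 0; 40 12 0 0 0 0; 40 10 0 0 0 0"
}}

```text
clock: 7.43
tcp_pos: [0.5538, 0.0945, 0.2833]
orientation: [-0.0, 0.706, 0.708, -0.0]
contact_force: [0.8, -0.5, -4.5]
opening: 0.278
grasp_force: 99.3
```

>>> {"op": "servo_tool", "data": {
  "plan": "30 8 0 0 0 0; 20 5 0 0 0 0; 15 2 0 0 0 0; 5 0 0 0 0 0; 0 0 0 0 0 0; 0 0 0 0 0 0; 0 0 0 0 0 0; 0 0 0 0 0 0"
}}

```text
clock: 8.1
tcp_pos: [0.5688, 0.1613, 0.2834]
orientation: [0.0, 0.707, 0.707, -0.0]
contact_force: [0.0, 0.6, -5.0]
opening: 0.282
grasp_force: 99.4
```

```bash
python3 - <<'E'
from h import *
np.set_printoptions(precision=4,suppress=True)
print(r.state()["tcp_pos"],r.state()["orientation"],r.state()["contact_force"])
s=r.read_camera("side"); t=r.read_camera("top")
p=r.state()["tcp_pos"]
print("tip exp",proj(s,p-[0,0,.094]),"collar exp",proj(s,p-[0,0,.024]), "hole exp",proj(s,(.572,.1635,.08)))
print([(d["at"],d["score"]) for d in r.landmark_of("drift","side")])
cv2.imwrite("pics/over.png",cv2.resize(s["color"][140:340,140:340],(600,600)))
E
```

```text
[0.5688 0.1613 0.2834] [ 0.      0.7069  0.7073 -0.0002] [ 0.0134  0.5606 -5.0161]
tip exp (np.float64(217.80493540266895), np.float64(238.5560043712732)) collar exp (np.float64(210.0009976460684), np.float64(209.69032978636162)) hole exp (np.float64(226.26209886669892), np.float64(277.1819962178901))
[([206.8, 211.5], 0.91)]
```

View pics/over.png

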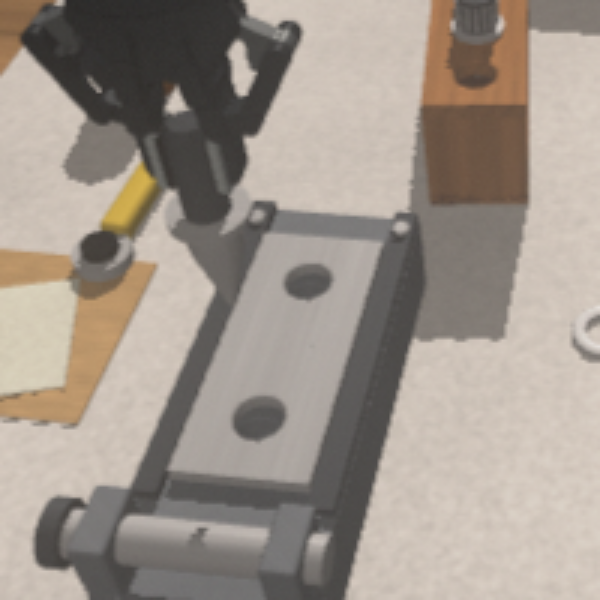

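The drift hangs upright, with its tip at about (216,241) and collar at (210,208), close to where I predicted. The plate holes are clear, and the bed's crescent shows on the far side of the hole.

>>> {"op": "servo_tool", "data": {
  "plan": "7 3 0 0 0 0; 0 0 20 0 0 0; 0 0 25 0 0 0; 0 0 25 0 0 0; 0 0 25 0 0 0; 0 0 10 0 0 0; 0 0 5 0 0 0; 0 0 0 0 0 0"
}}

```text
clock: 8.92
tcp_pos: [0.5719, 0.1697, 0.1727]
orientation: [-0.0, 0.706, 0.708, -0.001]
contact_force: [1.2, 0.2, -4.6]
opening: 0.28
grasp_force: 99.1
```

>>> {"op": "servo_tool", "data": {
  "plan": "0 0 4 0 0 0; 0 0 4 0 0 0; 0 0 4 0 0 0; 0 0 3 0 0 0; 0 0 0 0 0 0; 0 0 0 0 0 0; 0 0 0 0 0 0; 0 0 0 0 0 0"
}}

```text
clock: 9.58
tcp_pos: [0.5722, 0.1697, 0.1586]
orientation: [0.0, 0.706, 0.708, 0.0]
contact_force: [0.1, -0.1, -4.2]
opening: 0.279
grasp_force: 99.2
```

>>> {"op": "servo_tool", "data": {
  "plan": "0 0 3 0 0 0; 0 0 3 0 0 0; 0 0 3 0 0 0; 0 0 2 0 0 0; 0 0 2 0 0 0; 0 0 0 0 0 0; 0 0 0 0 0 0; 0 0 0 0 0 0"
}}

```text
clock: 10.25
tcp_pos: [0.5721, 0.1696, 0.1454]
orientation: [0.0, 0.706, 0.708, 0.0]
contact_force: [0.5, 0.2, -4.8]
opening: 0.279
grasp_force: 99.2
```

>>> {"op": "servo_tool", "data": {
  "plan": "0 0 2 0 0 0; 0 0 2 0 0 0; 0 0 2 0 0 0; 0.5 0 2 0 0 0; 0.5 0 2 0 0 0; 0 0 0 0 0 0; 0 0 0 0 0 0; 0 0 0 0 0 0"
}}

```text
clock: 10.92
tcp_pos: [0.5719, 0.1706, 0.1352]
orientation: [-0.0, 0.706, 0.708, -0.0]
contact_force: [-0.3, -0.5, -4.2]
opening: 0.281
grasp_force: 99.4
```

>>> {"op": "servo_tool", "data": {
  "plan": "0 0 2 0 0 0; 0.5 0 2 0 0 0; 0.5 0 2 0 0 0; 0.5 0 2 0 0 0; 0 0 0 0 0 0; 0 0 0 0 0 0; 0 0 0 0 0 0; 0 0 0 0 0 0"
}}

```text
clock: 11.58
tcp_pos: [0.572, 0.1722, 0.1274]
orientation: [-0.0, 0.706, 0.708, 0.0]
contact_force: [-1.4, -0.1, -4.5]
opening: 0.278
grasp_force: 99.4
```

>>> {"op": "servo_tool", "data": {
  "plan": "0 0 2 0 0 0; 0 0 2 0 0 0; 0.5 0 2 0 0 0; 0.5 0 2 0 0 0; 0 0 0 0 0 0; 0 0 0 0 0 0; 0 0 0 0 0 0; 0 0 0 0 0 0"
}}

```text
clock: 12.25
tcp_pos: [0.5719, 0.1731, 0.1193]
orientation: [-0.0, 0.706, 0.708, -0.0]
contact_force: [-0.5, -1.2, -5.3]
opening: 0.284
grasp_force: 99.4
```

>>> {"op": "servo_tool", "data": {
  "plan": "0 0 2 0 0 0; 0 0 2 0 0 0; 0 0 2 0 0 0; 0 0 1 0 0 0; 0 0 0 0 0 0; 0 0 0 0 0 0; 0 0 0 0 0 0; 0 0 0 0 0 0"
}}

```text
clock: 12.92
tcp_pos: [0.5719, 0.1731, 0.1123]
orientation: [-0.0, 0.706, 0.708, -0.0]
contact_force: [-0.1, -1.3, -5.2]
opening: 0.278
grasp_force: 99.4
```

>>> {"op": "servo_tool", "data": {
  "plan": "0 0 2 0 0 0; 0 0 2 0 0 0; 0 0 2 0 0 0; 0 0 1 0 0 0; 0 0 1 0 0 0; 0 0 0 0 0 0; 0 0 0 0 0 0; 0 0 0 0 0 0"
}}

```text
clock: 13.58
tcp_pos: [0.572, 0.1731, 0.1042]
orientation: [-0.0, 0.706, 0.708, -0.0]
contact_force: [-0.4, -1.0, -4.6]
opening: 0.281
grasp_force: 99.3
```

Almost home. I'll press to feel the collar seat.

>>> {"op": "servo_tool", "data": {
  "plan": "0 0 1 0 0 0; 0 0 1 0 0 0; 0 0 0.5 0 0 0; 0 0 0 0 0 0; 0 0 0 0 0 0; 0 0 0 0 0 0; 0 0 0 0 0 0; 0 0 0 0 0 0"
}}

```text
clock: 14.25
tcp_pos: [0.5723, 0.1732, 0.104]
orientation: [0.0, 0.706, 0.708, 0.0]
contact_force: [-6.4, -2.8, 15.2]
opening: 0.279
grasp_force: 101.7
```

Seated at the expected height with 20 N reaction. Releasing and rising.

>>> {"op": "servo_tool", "data": {
  "plan": "0 0 -2 0 0 0; 0 0 0 0 0 0; 0 0 0 0 0 0; 0 0 0 0 0 0; 0 0 0 0 0 0; 0 0 0 0 0 0; 0 0 0 0 0 0; 0 0 0 0 0 0",
  "hand": 1
}}

```text
clock: 14.92
tcp_pos: [0.5719, 0.1731, 0.1037]
orientation: [-0.0, 0.706, 0.708, -0.0]
contact_force: [-0.4, 0.4, -0.4]
opening: 1.001
grasp_force: 0.0
```

>>> {"op": "servo_tool", "data": {
  "plan": "0 0 -10 0 0 0; 0 0 -20 0 0 0; 0 0 -30 0 0 0; 0 0 -35 0 0 0; 0 0 -35 0 0 0; -20 0 -20 0 0 0; -40 0 0 0 0 0; -40 0 0 0 0 0"
}}

```text
clock: 15.58
tcp_pos: [0.5732, 0.0731, 0.2569]
orientation: [0.002, 0.705, 0.709, 0.002]
contact_force: [0.3, -0.3, -0.7]
opening: 1.001
grasp_force: 0.0
```

>>> {"op": "servo_tool", "data": {
  "plan": "-40 -8 0 0 0 -0.06; -40 -8 0 0 0 -0.06; -40 -12 0 0 0 0; -40 -12 0 0 0 0; -40 -12 0 0 0 0; -40 -12 0 0 0 0; -15 0 0 0 0 0; 0 0 0 0 0 0"
}}

```text
clock: 16.25
tcp_pos: [0.5325, -0.1898, 0.2547]
orientation: [0.001, 0.664, 0.748, 0.0]
contact_force: [-0.8, -0.6, -0.6]
opening: 1.0
grasp_force: 0.0
```

```bash
python3 - <<'E'
from h import *
np.set_printoptions(precision=4,suppress=True)
s=r.read_camera("side"); t=r.read_camera("top")
for q in("bolt","drift","plate"):
  print(q,[(d["at"],d["score"]) for d in r.landmark_of(q,"side")],[(d["at"],d["score"]) for d in r.landmark_of(q,"top")])
im=np.zeros((600,800,3),np.uint8)
im[:,:400]=cv2.resize(s["color"][120:390,160:340],(400,600)); im[:300,400:]=cv2.resize(t["color"][60:150,150:270],(400,300)); cv2.imwrite("pics/after.png",im)
E
```

```text
bolt [([298.7, 149.1], 0.55)] []
drift [([222.7, 285.4], 0.75)] [([204.4, 102.2], 0.85)]
plate [([234.9, 260.3], 0.92), ([408.4, 177.1], 0.75)] [([232.8, 104.5], 0.78)]
```

View pics/after.png

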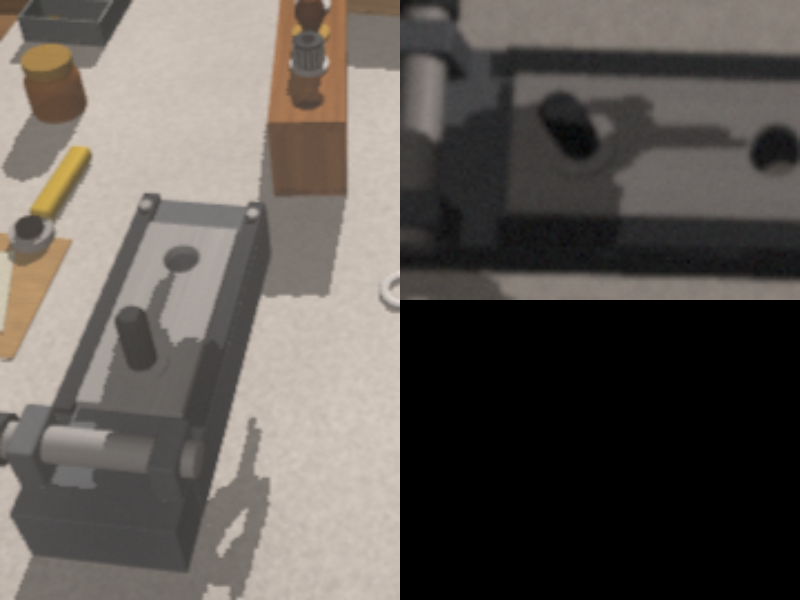

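The drift sits upright with its collar on the plate, and the free hole has moved to top px (263,105), about 8 mm closer to the roller. The tall knurled bolt is the nearest part left in the stand, at side px (299,148).

>>> {"op": "servo_tool", "data": {
  "plan": "-22 -22 0 0 0 0; -20 -22 0 0 0 0; 0 -1 0 0 0 0; 0 0 20 0 0 0; 0 0 20 0 0 0; 0 0 15 0 0 0; 0 0 0 0 0 0; 0 0 0 0 0 0"
}}

```text
clock: 17.32
tcp_pos: [0.4929, -0.2329, 0.1984]
orientation: [-0.001, 0.662, 0.749, -0.0]
contact_force: [-0.0, 0.2, -0.2]
opening: 1.002
grasp_force: 0.0
```

>>> {"op": "servo_tool", "data": {
  "plan": "-4 0 10 0 0 0; 0 0 20 0 0 0; 0 0 20 0 0 0; 0 0 15 0 0 0; 0 0 7 0 0 0; 0 0 4 0 0 0; 0 0 0 0 0 0; 0 0 0 0 0 0"
}}

```text
clock: 17.98
tcp_pos: [0.4941, -0.2379, 0.1235]
orientation: [0.001, 0.663, 0.749, 0.0]
contact_force: [0.3, -1.1, 0.1]
opening: 0.997
grasp_force: 0.0
```

>>> {"op": "servo_tool", "data": {
  "plan": "0 0 0 0 0 0; 0 0 0 0 0 0; 0 0 0 0 0 0; 0 0 0 0 0 0; 0 0 0 0 0 0; 0 0 0 0 0 0; 0 0 0 0 0 0; 0 0 0 0 0 0",
  "hand": 0
}}

```text
clock: 18.65
tcp_pos: [0.4939, -0.2379, 0.1238]
orientation: [0.001, 0.663, 0.749, 0.0]
contact_force: [-1.0, 0.6, 7.2]
opening: 0.389
grasp_force: 98.6
```

>>> {"op": "servo_tool", "data": {
  "plan": "0 0 0 0 0 0; 0 0 -10 0 0 0; 0 0 -20 0 0 0; 0 0 -30 0 0 0; 0 0 -30 0 0 0; 0 0 -30 0 0 0; 0 0 -25 0 0 0; 0 0 0 0 0 0"
}}

```text
clock: 19.32
tcp_pos: [0.4958, -0.2388, 0.2736]
orientation: [0.004, 0.663, 0.749, 0.001]
contact_force: [0.6, -0.7, -1.5]
opening: 0.387
grasp_force: 99.9
```

>>> {"op": "servo_tool", "data": {
  "plan": "10 2 0 0 0 0.06; 25 8 0 0 0 0.06; 38 12 0 0 0 0; 40 12 0 0 0 0; 40 12 0 0 0 0; 40 12 0 0 0 0; 38 10 0 0 0 0; 25 5 0 0 0 0"
}}

```text
clock: 19.98
tcp_pos: [0.5631, 0.0222, 0.267]
orientation: [-0.001, 0.706, 0.708, -0.0]
contact_force: [-0.4, -1.2, -3.3]
opening: 0.391
grasp_force: 99.9
```

>>> {"op": "servo_tool", "data": {
  "plan": "20 3 0 0 0 0; 10 0 0 0 0 0; 0 0 0 0 0 0; 0 0 20 0 0 0; 0 0 20 0 0 0; 0 0 15 0 0 0; 0 0 0 0 0 0; 0 0 0 0 0 0"
}}

```text
clock: 20.65
tcp_pos: [0.5651, 0.0476, 0.2121]
orientation: [-0.001, 0.707, 0.707, -0.001]
contact_force: [0.1, -0.3, -2.4]
opening: 0.389
grasp_force: 100.0
```

```bash
python3 - <<'E'
from h import *
s=r.read_camera("side"); p=r.state()["tcp_pos"]; print(p,r.state()["contact_force"],proj(s,p-[0,0,.059]),proj(s,p-[0,0,.014]),proj(s,(.572,.052,.08)))
cv2.imwrite("pics/bolt.png",cv2.resize(s["color"][130:330,150:330],(540,600)))
E
```

```text
[0.56605949 0.04786794 0.21313506] [ 0.04802184 -0.13614245 -3.26794186] (np.float64(240.04369655564), np.float64(208.59134466446386)) (np.float64(236.7157249900268), np.float64(191.8225523692213)) (np.float64(241.78049073423614), np.float64(234.7624843646638))
```

View pics/bolt.png

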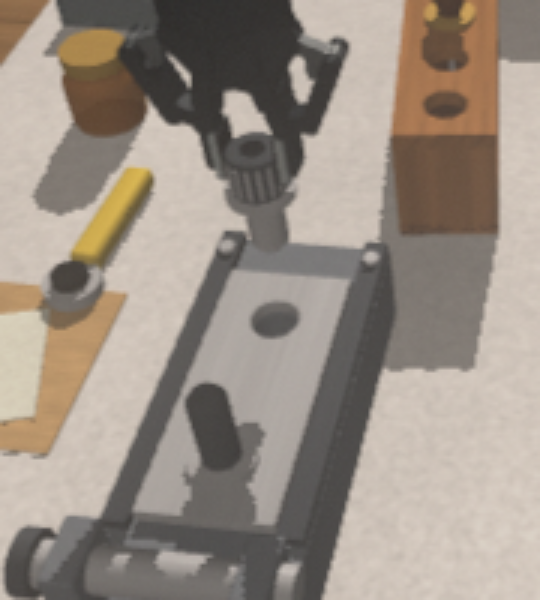

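The bolt's tip is at (240,211) and the hole centre is at (241.7,237). Both sit about 2 px below prediction, so the target (0.572, 0.052) holds.

>>> {"op": "servo_tool", "data": {
  "plan": "4 6 0 0 0 0; 0 0 15 0 0 0; 0 0 20 0 0 0; 0 0 20 0 0 0; 0 0 12 0 0 0; 0 0 6 0 0 0; 0 0 4 0 0 0; 0 0 0 0 0 0"
}}

```text
clock: 21.37
tcp_pos: [0.5724, 0.0529, 0.1358]
orientation: [0.0, 0.706, 0.708, 0.0]
contact_force: [0.1, -0.3, -1.3]
opening: 0.391
grasp_force: 100.0
```

>>> {"op": "servo_tool", "data": {
  "plan": "0 0 3 0 0 0; 0 0 3 0 0 0; 0 0 3 0 0 0; 0 0 2 0 0 0; 0 0 0 0 0 0; 0 0 0 0 0 0; 0 0 0 0 0 0; 0 0 0 0 0 0"
}}

```text
clock: 22.03
tcp_pos: [0.5721, 0.0529, 0.125]
orientation: [0.0, 0.706, 0.708, 0.0]
contact_force: [-0.5, 0.6, -3.1]
opening: 0.389
grasp_force: 100.0
```

In the plate and entering the bed (tip at z ≈ 0.066) with no contact.

>>> {"op": "servo_tool", "data": {
  "plan": "0 0 4 0 0 0; 0 0 4 0 0 0; 0 0 4 0 0 0; 0 0 3 0 0 0; 0 0 0 0 0 0; 0 0 0 0 0 0; 0 0 0 0 0 0; 0 0 0 0 0 0"
}}

```text
clock: 22.7
tcp_pos: [0.5722, 0.0529, 0.11]
orientation: [0.0, 0.706, 0.708, 0.0]
contact_force: [0.7, 0.9, -2.7]
opening: 0.391
grasp_force: 100.0
```

>>> {"op": "servo_tool", "data": {
  "plan": "0 0 4 0 0 0; 0 0 4 0 0 0; 0 0 3 0 0 0; 0 0 2 0 0 0; 0 0 1 0 0 0; 0 0 0 0 0 0; 0 0 0 0 0 0; 0 0 0 0 0 0"
}}

```text
clock: 23.37
tcp_pos: [0.5721, 0.0528, 0.0959]
orientation: [0.0, 0.706, 0.708, 0.0]
contact_force: [-0.3, 0.2, -2.8]
opening: 0.387
grasp_force: 100.0
```

>>> {"op": "servo_tool", "data": {
  "plan": "0 0 1 0 0 0; 0 0 1 0 0 0; 0 0 1 0 0 0; 0 0 1 0 0 0; 0 0 0 0 0 0; 0 0 0 0 0 0; 0 0 0 0 0 0; 0 0 0 0 0 0"
}}

```text
clock: 24.03
tcp_pos: [0.5727, 0.0529, 0.0938]
orientation: [0.001, 0.706, 0.708, 0.001]
contact_force: [-4.6, -0.8, 14.4]
opening: 0.391
grasp_force: 101.9
```

Seated at 0.094, as expected. Releasing and retreating.

>>> {"op": "servo_tool", "data": {
  "plan": "0 0 -2 0 0 0; 0 0 0 0 0 0; 0 0 0 0 0 0; 0 0 0 0 0 0; 0 0 0 0 0 0; 0 0 0 0 0 0; 0 0 0 0 0 0; 0 0 0 0 0 0",
  "hand": 1
}}

```text
clock: 24.7
tcp_pos: [0.572, 0.0529, 0.0937]
orientation: [-0.0, 0.706, 0.708, -0.0]
contact_force: [0.4, 0.3, -0.7]
opening: 0.996
grasp_force: 0.0
```

>>> {"op": "servo_tool", "data": {
  "plan": "0 0 -10 0 0 0; 0 0 -20 0 0 0; 0 0 -35 0 0 0; 0 0 -35 0 0 0; 0 0 -35 0 0 0; -30 -30 -20 0 0 0; -35 -30 0 0 0 0; -30 -30 0 0 0 0"
}}

```text
clock: 25.37
tcp_pos: [0.4893, -0.0357, 0.249]
orientation: [0.002, 0.706, 0.709, 0.001]
contact_force: [-0.3, -1.2, 0.9]
opening: 1.0
grasp_force: 0.0
```

>>> {"op": "servo_tool", "data": {
  "plan": "-30 -20 0 0 0 0; -30 -20 0 0 0 0; -20 -10 0 0 0 0; 0 0 0 0 0 0; 0 0 0 0 0 0; 0 0 0 0 0 0; 0 0 0 0 0 0; 0 0 0 0 0 0"
}}

```text
clock: 26.03
tcp_pos: [0.4397, -0.1144, 0.2467]
orientation: [-0.0, 0.706, 0.708, 0.0]
contact_force: [0.7, -0.4, -0.3]
opening: 1.001
grasp_force: 0.0
```

```bash
python3 - <<'E'
from h import *
s=r.read_camera("side"); t=r.read_camera("top")
im=np.zeros((600,800,3),np.uint8)
im[:,:400]=cv2.resize(s["color"][120:390,160:340],(400,600)); im[:300,400:]=cv2.resize(t["color"][60:150,170:290],(400,300)); cv2.imwrite("pics/fin.png",im)
E
```

```text
(no output)
```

View pics/fin.png

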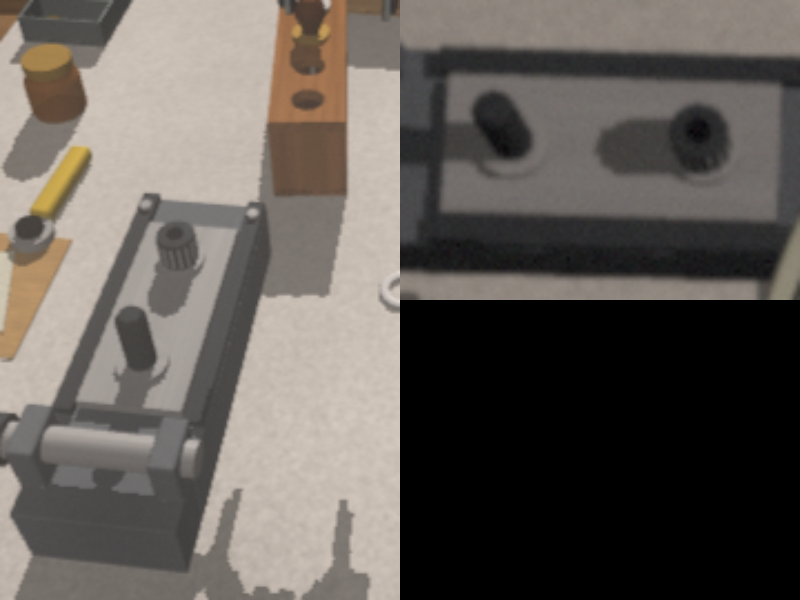

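Both parts are seated with their collars flat on the plate: drift at crop (140,360), bolt at (178,255). The gripper is clear.

```bash
python3 -c "
from workcell import r
print(r.close_job())"
```

```text
the job is handed in; nothing more can be done
None
```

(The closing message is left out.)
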